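Seat the rock clamp's thumbscrew, back it off a quarter turn and hold

TASK

Of the two screw clamps on the desk, take the one with a dark rock on its anvil and turn its wing knob clockwise until the screw seats on the rock. Then back it off a quarter turn and finish still gripping the knob there. Leave the empty clamp's screw and the loose things on the desk as they are.

Things in the scene. Friction and masses are not known exactly. Their poses are not given: they have to be found in the camera images.
- rock_clamp: grey screw clamp fixed to the desk; the one to work on, with a dark flat rock, 56 x 68 x 21 mm, fixed on its anvil. Origin: underside of its base, straight below the screw; z up, open front to own -x, any yaw. Base x -45 to 75, y +-40, 10 mm thick; round anvil 48 across, top z = 18; column at x 45 to 71; arm over the anvil, top z = 92, nose 38 across
- spare_clamp: grey screw clamp fixed to the desk; the empty one, same make, nothing on its anvil. Origin: underside of its base, straight below the screw; z up, open front to own -x, any yaw. Base x -45 to 75, y +-40, 10 mm thick; round anvil 48 across, top z = 18; column at x 45 to 71; arm over the anvil, top z = 92, nose 38 across
- rock_wing: black wing knob on the loaded clamp's thumbscrew: one upright flat bar 48 mm long (own x), 11 thick (own y), 26 high, on a round hub 25 across, 8 high. Origin: centre of the hub's underside; the bar spans z = 5 to 31; turns and sinks with the screw
- rock_wing_mid (a point): centre of the loaded clamp's wing bar, on the screw's axis: 118 mm above the desk with the screw at 3.0 rad, 1.6 mm higher per rad less. x along the bar, y across its 11 mm thickness, z up. A TCP pointing down can grip here: the fingertips end 7 to 12 mm above the arm
- rock_screw (a joint): loaded clamp's thumbscrew, rad: grows clockwise seen from above, sinking 1.6 mm per rad (10 mm a turn) on the vertical axis through the clamp's origin; 0 to 3.0, a hard stop where the screw's foot is seated on the rock; friction 0.05 N m, stays where left. Knob's yaw (bar, own x) = clamp's yaw minus this
- spare_wing_tip (a point): end of the empty clamp's wing bar (same knob), at half its height, 24 mm from the screw's axis; must stay
- spare_screw (a joint): empty clamp's thumbscrew, rad: grows clockwise seen from above, sinking 1.6 mm per rad (10 mm a turn) on the vertical axis through the clamp's origin; 0 to 3.0, a hard stop short of the anvil; friction 0.05 N m, stays where left. Knob's yaw (bar, own x) = clamp's yaw minus this
- jar_a: bystander, sizes in mm: small glass sample jar with a black screw lid, 42 across, 62 tall; origin at the centre of its underside
- folding_lens: bystander, sizes in mm: black folding hand lens, 32 x 56 x 13; origin at the centre of its underside
- prep_brush: bystander, sizes in mm: flat preparation brush, 167 long, lying; origin at the centre of its underside
- sample_tin: bystander, sizes in mm: round grey tin, 58 across, 38 tall; origin at the centre of its underside
- jar_b: bystander, sizes in mm: small glass sample jar with a white lid, 34 across, 50 tall; origin at the centre of its underside
- vial: bystander, sizes in mm: glass vial with a white cap, 22 across, 50 tall; origin at the centre of its underside

How it is judged (in metres and radians):
On the way:
1. the loaded clamp's thumbscrew is seated on the rock (value of joint rock_screw above 2.9 rad), for 0.1 s.
At the end, for the whole second after the job is handed in: The loaded clamp's screw, after having been seated (within 0.1 rad of its stop at 3.0 rad), stands a quarter turn back from the stop (1.43 rad, within 0.3 rad), at rest, and the fingers grip its wing knob with over 3 N, the TCP within 35 mm of the bar's centre (value of joint rock_screw between 1.1292 and 1.7292 rad and velocity of joint rock_screw between -0.1 and 0.1 rad/s and contact force between the fingers and rock_wing above 3 N and distance between the grasp point and rock_wing_mid below 0.035 m); the arm keeps its last pose, push and grip.
It fails at once if the empty clamp's screw is turned (the tip of its wing bar moves more than 8 mm) (distance of spare_wing_tip from where it was at the start of the episode above 0.008 m).
It fails at once if a loose bystander is pushed more than 25 mm (distance of any of jar_a, folding_lens, prep_brush, sample_tin, jar_b, vial from where it was at the start of the episode above 0.025 m).
It also fails if it takes over 45 s, if anything falls off the work surface, if the arm or the gripper's body presses on something with over 40 N, if the wrist force passes 120 N, or if a joint passes its speed limit or range.

ROBOT

A 6-joint arm with a two-finger parallel gripper is mounted at the origin on a cart in front of the work surface, level with it; the furniture and walls round the work are solid. World frame = base frame: x ahead of the robot, y to its left, z up, the work surface at z = 0. Lengths are in m, angles in degrees, forces in N, time in s.
With the tool pointing down it reaches from about 0.3 to 0.75 m from the base axis. Payload 8.5 kg.
Tool frame: the origin (TCP) lies between the finger pads, 19 mm behind the fingertips; this is the grasp point; z points along the fingers, y is the direction in which the jaws open and shut (so a half turn about z gives the same grasp; the last joint's range is limited). The gripper opens to 85 mm and grips with 20 to 120 N. Pads are 22 mm wide; open, the fingers measure 114 mm over their backs; the gripper's body (76 mm by 85 mm) begins 54 mm behind the grasp point. The pads swing forward as they close: fully open they stand 13 mm farther back than shut.
Start: joints at [51.721, 21.807, 74.336, -0, 83.858, -12.336], TCP at [0.241, 0.495, 0.25] pointing down, gripper open.
Joint ranges: [-178.18, 178.18], [-50.72, 133.34], [12.68, 142.11], [-81.47, 261.47], [9.98, 163.14], [-165.26, 165.26]. Speed limits (degrees/s): [136.94, 136.94, 180, 180, 180, 180].

INTERFACE

Orientations are given as a 3x3 rotation matrix whose columns are the frame's x, y, z axes.
In Python, from rig import telemetry, get_image, camera_params, close_job gives the robot as it stands.
- The arm moves only by the tool apply_moves, never from a script. Its argument "motion" is a list of rows, each an object of numbers: "tx", "ty", "tz": the shift along the tool's x, y, z in cm; "turn": the turn about the tool's z in degrees; "jaw": the gripper's target within -1 to 1 (fully open at 1, half-way at 0, shut at -1). In form: [{"tx": .., "ty": .., "tz": .., "turn": .., "jaw": ..}, ...]. A call has 1 to 5 rows; each row is the pose to reach, as a shift and turn from the pose measured when the call began, along the tool's axes at that moment; what a row does not reach only later rows make up. A row lasts 1/12 s, in which the tool goes at most 41.7 mm and 7.16 degrees, less where a joint would pass 70% of its speed; a pose out of reach is approached as far as the arm can. A call with a gripper value outside its range is refused whole. The fingers move at their own pace and stop on an object; "squeeze" is the grip in N (left out, the last holds). Time passes only in rows, so rows that repeat a pose let the fingers close. It gives the time, the measured TCP pose, the force and the opening at its end, in the units of the state.
- telemetry.observe(): the state, without advancing time (a new reading comes with each control period).
- get_image(name): name is "side" or "top" or "wrist"; returns (picture, depth): 420x560x3 uint8, red, green, blue; 420x560 float32, m along the optical axis (not along the pixel's ray), 0 where there is no reading.
- camera_params(name): a dict with "fx", "fy", "cx", "cy" (pixels), "rvec" (rotation vector, rad) and "tvec" (3), from world to camera coordinates, as OpenCV has them. Camera axes: x right, y down, z forward; pixel columns grow to the right and rows downward; lengths in m; the calibration is good to about 2 mm. A picture is of the moment at which its call begins: read the wrist's pose just before it. camera_params takes no time and is no camera call; for the wrist camera it gives the pose at the moment of the call.
- close_job(): hands the job in, once; it reports no verdict.
The state is a dict: "time_s": time; "q": joint angles; "qvel": joint speeds; "joint_efforts": joint torques, N m; "position": TCP position; "tool_rot": TCP orientation; "ft_force": force on the tool from outside, world axes, zero at the start; "wrist_torque": the same for the moment, N m; "grip_width": finger opening in m.
Only numpy, scipy, OpenCV 4.12 (cv2) and the standard library are available. Lean on these libraries where they do the work, as an engineer would, in place of code of your own. Each camera call takes 0.05 s, during which the arm holds its last target. There are 200 camera calls.

## Working session

There is one attempt and no reset: what is moved stays moved. The work goes in short steps, Python scripts to look and compute and a tool call to move; the robot and the scene stay as the last step left them, time stands still between calls to the robot, and variables do not carry over. Pictures are saved under pics/ and viewed, about 8 in all and at most 12, crops included, and the job is handed in when it is done.

Besides the shell and the picture viewer there is one more tool, called after "Request:" as name(argument=value, ...), one argument or row to a line, values as JSON. apply_moves: Moves the arm, as the interface text tells. Its arguments: {"type":"object","properties":{"motion":{"type":"array"},"squeeze":{"type":"number"}},"required":["motion"]}

```bash
mkdir -p pics; cat > h.py <<'E'
import numpy as np, cv2
from rig import telemetry, get_image, camera_params, close_job
def grab(n):
    p=camera_params(n); im,d=get_image(n)
    return im,d,p
def cloud(d,p):
    v,u=np.mgrid[:d.shape[0],:d.shape[1]]
    c=np.stack([(u-p['cx'])/p['fx']*d,(v-p['cy'])/p['fy']*d,d],-1)
    R=cv2.Rodrigues(np.array(p['rvec'],float))[0]
    return (c-np.array(p['tvec']).ravel())@R
E
python3 - <<'E'
from h import *
s=telemetry.observe();print(s)
for n in('top','side'):
    im,d,p=grab(n);W=cloud(d,p);np.savez(n,im=im,d=d,W=W)
    cv2.imwrite(f'pics/{n}0.png',im[...,::-1])
E
```

```text
{'time_s': 0.0, 'q': array([ 5.17209361e+01,  2.18426707e+01,  7.43848475e+01, -1.29712762e-03,
        8.38571277e+01, -1.23347198e+01]), 'qvel': array([-0.01464159, -0.02654507, -0.00731617,  0.07470458, -0.00079818,
        0.04682994]), 'joint_efforts': array([-6.68427965e-04, -4.48441958e+01, -2.31276798e+01, -1.97895438e-04,
        4.66997910e-03, -1.56573858e-06]), 'position': array([0.24045666, 0.49436257, 0.24939545]), 'tool_rot': array([[-8.99220382e-01,  4.37495027e-01, -8.97535905e-04],
       [ 4.37495850e-01,  8.99219664e-01, -1.17366661e-03],
       [ 2.93608630e-04, -1.44805317e-03, -9.99998908e-01]]), 'ft_force': array([ 0.65652543, -0.35502715,  0.03156003]), 'wrist_torque': array([ 0.01034579,  0.0777172 , -0.02171762]), 'grip_width': 0.08548703572678558}
```

View pics/top0.png

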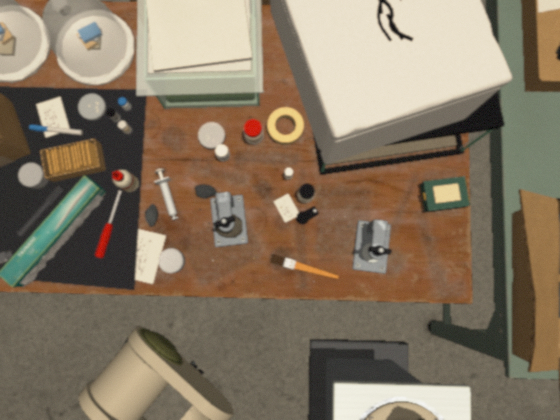

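View pics/side0.png

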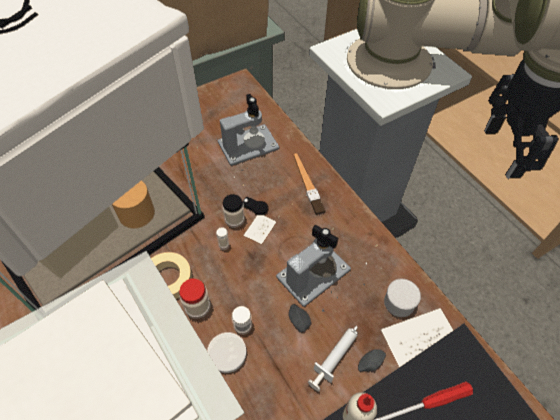

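The top view has clamps at about (228,220) and (374,247). The side view has them at (315,268) and (248,138). I'll zoom in to see which one has the rock.

```bash
python3 - <<'E'
from h import *
t=np.load('top.npz');s=np.load('side.npz')
a=[s['im'][230:310,270:360],s['im'][85:165,205:295],t['im'][180:260,183:273],t['im'][207:287,329:419]]
b=[cv2.resize(x,(400,300),interpolation=cv2.INTER_CUBIC) for x in a]
o=np.vstack([np.hstack(b[:2]),np.hstack(b[2:])])
cv2.imwrite('pics/crop.png',o[...,::-1])
W=t['W']
for c in((220,228),(247,374)):print(W[c])
for lo,hi in((183,273),(329,419)):
    P=W[180:290,lo:hi].reshape(-1,3)
    for z0,z1 in((.1,.14),(.08,.096),(.006,.014)):
        m=P[(P[:,2]>z0)&(P[:,2]<z1)]
        xy=m[:,:2].astype(np.float32);r=cv2.minAreaRect(xy*1000)
        print(z0,len(m),m.mean(0).round(4),r, np.percentile(m[:,2],[5,50,95]).round(4))
E
```

```text
[0.50991429 0.40810458 0.13000476]
[0.45927628 0.08905011 0.12505033]
0.1 169 [0.507  0.4158 0.1255] ((507.4148254394531, 416.2195739746094), (19.68183708190918, 47.6383056640625), 31.519664764404297) [0.1066 0.1287 0.1339]
0.08 422 [0.5416 0.4209 0.0902] ((534.4248046875, 419.8259582519531), (89.46040344238281, 34.62605667114258), 8.673056602478027) [0.0857 0.0904 0.0941]
0.006 838 [0.5278 0.4268 0.0093] ((486.0445251464844, 421.9485168457031), (255.99368286132812, 212.57615661621094), 3.304387331008911) [0.0064 0.0091 0.0128]
0.1 168 [0.4531 0.0768 0.1247] ((454.15557861328125, 75.7002182006836), (22.2830867767334, 46.555301666259766), 2.6096155643463135) [0.1049 0.1285 0.1332]
0.08 437 [0.4875 0.0726 0.0899] ((479.6632995605469, 72.20664978027344), (35.3293571472168, 89.15391540527344), 82.8729019165039) [0.085  0.0901 0.094 ]
0.006 845 [0.4578 0.084  0.0091] ((501.16546630859375, 85.84284973144531), (252.00888061523438, 208.06068420410156), 8.702013969421387) [0.0064 0.0089 0.0126]
```

View pics/crop.png

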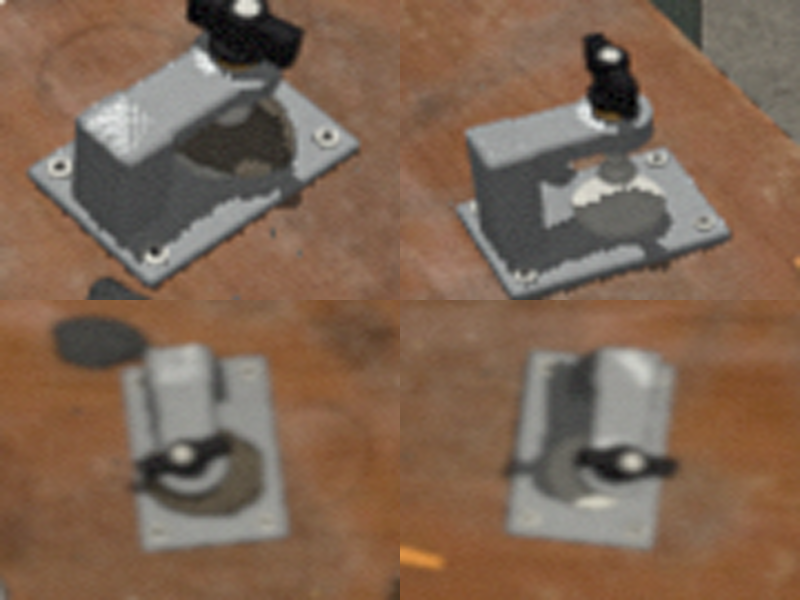

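The left clamp, near (0.507, 0.416), has the dark rock. The right one's anvil is bare. Next I'll refine the bar's pose and work out the approach.

```bash
cat >> h.py <<'E'
def bar(W,c,z0=.115,z1=.14,r=.045):
    P=W.reshape(-1,3);P=P[(P[:,2]>z0)&(P[:,2]<z1)&(np.hypot(*(P[:,:2]-c).T)<r)]
    q=P[:,:2];m=q.mean(0);u,s,vt=np.linalg.svd(q-m)
    e=vt[0] if vt[0,1]<0 else -vt[0]
    a=(q-m)@vt.T
    mid=m+vt.T@((a.max(0)+a.min(0))/2)
    print('bar',len(q),'mean',m.round(4),'mid',mid.round(4),'yaw',np.degrees(np.arctan2(e[1],e[0])).round(1),np.ptp(a,axis=0).round(4),np.percentile(P[:,2],[10,50,95]).round(4))
def go(target,yaw_y):
    s=telemetry.observe();R=s['tool_rot']
    d=R.T@(np.array(target)-s['position'])*100
    cur=np.degrees(np.arctan2(R[1,1],R[0,1]))
    print('cur',s['position'].round(4),'yawY',cur.round(2),'shift cm',d.round(2),'turn',-((yaw_y-cur+180)%360-180),'q6',s['q'][5].round(1),'F',s['ft_force'].round(1),'T',s['wrist_torque'].round(2),'w',s['grip_width'],'t',s['time_s'])
E
python3 - <<'E'
from h import *
for n in('top','side'):
    bar(np.load(n+'.npz')['W'],np.array([.507,.416]))
    bar(np.load(n+'.npz')['W'],np.array([.507,.416]),.122)
go([.507,.416,.25],19)
E
```

```text
bar 141 mean [0.5078 0.4165] mid [0.5085 0.417 ] yaw -66.8 [0.0479 0.0169] [0.1234 0.1295 0.1339]
bar 128 mean [0.5083 0.4166] mid [0.5085 0.417 ] yaw -67.1 [0.0478 0.0169] [0.1265 0.1299 0.1341]
bar 296 mean [0.512  0.4201] mid [0.5108 0.4187] yaw -67.0 [0.0476 0.0181] [0.1188 0.1298 0.1336]
bar 242 mean [0.5117 0.4195] mid [0.5108 0.4186] yaw -67.5 [0.0474 0.0181] [0.1242 0.1306 0.1338]
cur [0.2405 0.4944 0.2495] yawY 64.06 shift cm [-27.39   4.61  -0.06] turn 45.05606693967013 q6 -12.3 F [-0.1 -0.2 -0.8] T [ 0.01  0.01 -0.01] w 0.08547118090771212 t 0.1
```

Request:
apply_moves(
  motion=[
    {"tx":-4,"ty":0.7,"turn":6,"jaw":1},
    {"tx":-8,"ty":1.35,"turn":12,"jaw":1},
    {"tx":-12,"ty":2,"turn":18,"jaw":1},
    {"tx":-16,"ty":2.7,"turn":24,"jaw":1},
    {"tx":-20,"ty":3.4,"turn":30,"jaw":1},
  ],
)

```text
invalid input
```

```bash
python3 -c "
from h import *
go([.5,.417,.25],23)"
```

```text
cur [0.2405 0.4944 0.2495] yawY 64.06 shift cm [-26.72   4.4   -0.06] turn 41.05606693967013 q6 -12.3 F [-0.1 -0.2 -0.8] T [ 0.01  0.01 -0.01] w 0.08547118090771212 t 0.1
```

Every row probably needs all of its keys.

Request:
apply_moves(
  motion=[
    {"tx":-4,"ty":0.7,"tz":0,"turn":6,"jaw":1},
    {"tx":-8,"ty":1.35,"tz":0,"turn":12,"jaw":1},
    {"tx":-12,"ty":2,"tz":0,"turn":18,"jaw":1},
    {"tx":-16,"ty":2.7,"tz":0,"turn":24,"jaw":1},
    {"tx":-20,"ty":3.4,"tz":0,"turn":30,"jaw":1},
  ],
  squeeze=40,
)

```text
time_s: 0.52
position: [0.4368, 0.4365, 0.249]
tool_rot: [[-0.556, 0.831, -0.001], [0.831, 0.556, -0.001], [-0.0, -0.002, -1.0]]
ft_force: [-0.2, 0.4, 1.1]
grip_width: 0.0853
```

```bash
python3 -c "
from h import *
go([.5,.417,.25],23)"
```

```text
cur [0.4368 0.4365 0.249 ] yawY 33.77 shift cm [-5.14  4.17 -0.1 ] turn 10.76584298146156 q6 0.3 F [-0.2  0.4  1.1] T [-0.02  0.02 -0.01] w 0.0852598973805864 t 0.5167
```

Request:
apply_moves(
  motion=[
    {"tx":-2.6,"ty":2.1,"tz":0,"turn":5.5,"jaw":1},
    {"tx":-5.1,"ty":4.2,"tz":0,"turn":10.8,"jaw":1},
    {"tx":-5.1,"ty":4.2,"tz":0,"turn":10.8,"jaw":1},
    {"tx":-5.1,"ty":4.2,"tz":0,"turn":10.8,"jaw":1},
  ],
)

```text
time_s: 0.85
position: [0.5013, 0.4165, 0.2478]
tool_rot: [[-0.388, 0.922, -0.003], [0.922, 0.388, -0.002], [-0.001, -0.004, -1.0]]
ft_force: [-0.5, -0.7, -0.5]
grip_width: 0.0854
```

```bash
python3 - <<'E'
from h import *
im,d,p=grab('wrist');W=cloud(d,p)
np.savez('wr1',im=im,d=d,W=W)
cv2.imwrite('pics/wr1.png',im[...,::-1])
for z in(.115,.122,.126):bar(W,np.array([.509,.417]),z)
go([.509,.417,.122],23)
E
```

```text
bar 820 mean [0.5091 0.4184] mid [0.51  0.417] yaw -67.6 [0.0469 0.0169] [0.1291 0.1315 0.134 ]
bar 790 mean [0.5093 0.4182] mid [0.51   0.4171] yaw -67.3 [0.0469 0.0169] [0.1295 0.1315 0.1341]
bar 773 mean [0.5095 0.4179] mid [0.51   0.4171] yaw -67.4 [0.0469 0.0169] [0.1297 0.1316 0.1341]
cur [0.5001 0.4172 0.2482] yawY 22.96 shift cm [-0.36  0.85 12.62] turn -0.035494972441966866 q6 6.5 F [-0.6  0.3  0.8] T [0.02 0.02 0.  ] w 0.08539472359729608 t 0.9
```

View pics/wr1.png

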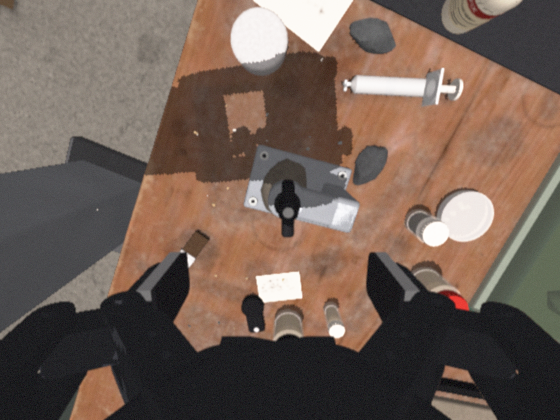

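The bar at (288,208) runs vertically in the picture, so the jaws line up with it. The fingers have clear space around it. I'll check the clamp's yaw from the arm and then go down.

```bash
python3 - <<'E'
from h import *
for n in('wr1','top','side'):
    P=np.load(n+'.npz')['W'].reshape(-1,3)
    c=np.array([.51,.417])
    for z0,z1,r in((.086,.097,.085),):
        q=P[(P[:,2]>z0)&(P[:,2]<z1)&(np.hypot(*(P[:,:2]-c).T)<r)][:,:2]
        r=cv2.minAreaRect((q*1000).astype(np.float32));print(n,len(q),r)
    q=P[(P[:,2]>.0075)&(P[:,2]<.0125)&(np.hypot(*(P[:,:2]-c).T)<.09)][:,:2]
    print(' base',cv2.minAreaRect((q*1000).astype(np.float32)))
go([.510,.417,.121],22.7)
E
```

```text
wr1 2103 ((535.9777221679688, 420.7132568359375), (89.53817749023438, 36.161895751953125), 8.638514518737793)
 base ((530.140380859375, 419.41448974609375), (130.5010986328125, 79.92910766601562), 7.962712287902832)
top 398 ((534.9129638671875, 419.9004211425781), (88.47266387939453, 34.62605285644531), 8.673056602478027)
 base ((526.496826171875, 432.0120849609375), (130.56661987304688, 104.5257339477539), 8.048955917358398)
side 703 ((540.9495849609375, 423.5849914550781), (80.1135025024414, 36.89973068237305), 8.790143966674805)
 base ((528.95654296875, 422.11505126953125), (127.34610748291016, 79.75180053710938), 6.9456787109375)
cur [0.5001 0.4172 0.2482] yawY 22.96 shift cm [-0.4   0.95 12.72] turn 0.2645050275580445 q6 6.5 F [-0.6  0.3  0.8] T [0.02 0.02 0.  ] w 0.08539472359729608 t 0.9
```

Request:
apply_moves(
  motion=[
    {"tx":-0.4,"ty":0.9,"tz":2,"turn":0,"jaw":1},
    {"tx":-0.4,"ty":0.9,"tz":4.5,"turn":0,"jaw":1},
    {"tx":-0.4,"ty":0.9,"tz":7,"turn":0,"jaw":1},
    {"tx":-0.4,"ty":0.9,"tz":8.5,"turn":0,"jaw":1},
    {"tx":-0.4,"ty":0.9,"tz":8.5,"turn":0,"jaw":1},
  ],
)

```text
time_s: 1.32
position: [0.5071, 0.4169, 0.1598]
tool_rot: [[-0.392, 0.92, -0.009], [0.92, 0.392, -0.005], [-0.001, -0.01, -1.0]]
ft_force: [0.2, -0.3, -1.0]
grip_width: 0.0852
```

```bash
python3 -c "
from h import *
go([.510,.417,.121],22.7)"
```

```text
cur [0.5071 0.4169 0.1598] yawY 23.1 shift cm [-0.1   0.3   3.88] turn 0.39703411977197334 q6 6.0 F [ 0.2 -0.3 -1. ] T [0.02 0.03 0.  ] w 0.08517450326556668 t 1.3167
```

Request:
apply_moves(
  motion=[
    {"tx":-0.1,"ty":0.3,"tz":2,"turn":0.4,"jaw":1},
    {"tx":-0.1,"ty":0.3,"tz":3.3,"turn":0.4,"jaw":1},
    {"tx":-0.1,"ty":0.3,"tz":3.9,"turn":0.4,"jaw":1},
    {"tx":-0.1,"ty":0.3,"tz":3.9,"turn":0.4,"jaw":1},
    {"tx":-0.1,"ty":0.3,"tz":3.9,"turn":0.4,"jaw":1},
  ],
)

```text
time_s: 1.73
position: [0.5099, 0.4176, 0.1222]
tool_rot: [[-0.387, 0.922, -0.008], [0.922, 0.387, -0.004], [-0.001, -0.009, -1.0]]
ft_force: [0.2, 0.2, -0.2]
grip_width: 0.0851
```

```bash
python3 -c "
from h import *
go([.5103,.417,.121],22.7)"
```

```text
cur [0.5099 0.4176 0.1222] yawY 22.75 shift cm [-0.07  0.02  0.12] turn 0.04967916757613011 q6 6.3 F [ 0.2  0.2 -0.2] T [ 0.04 -0.07 -0.02] w 0.08509244260890565 t 1.7333
```

Request:
apply_moves(
  motion=[
    {"tx":-0.1,"ty":0,"tz":0.1,"turn":0,"jaw":-1},
    {"tx":-0.1,"ty":0,"tz":0.1,"turn":0,"jaw":-1},
    {"tx":-0.1,"ty":0,"tz":0.1,"turn":0,"jaw":-1},
    {"tx":-0.1,"ty":0,"tz":0.1,"turn":0,"jaw":-1},
    {"tx":-0.1,"ty":0,"tz":0.1,"turn":0,"jaw":-1},
  ],
  squeeze=40,
)

```text
time_s: 2.15
position: [0.5104, 0.4166, 0.1215]
tool_rot: [[-0.387, 0.922, -0.007], [0.922, 0.387, -0.004], [-0.001, -0.008, -1.0]]
ft_force: [-0.7, 0.4, 0.1]
grip_width: 0.0251
```

Request:
apply_moves(
  motion=[
    {"tx":0,"ty":0,"tz":0,"turn":0,"jaw":-1},
    {"tx":0,"ty":0,"tz":0,"turn":0,"jaw":-1},
    {"tx":0,"ty":0,"tz":0,"turn":0,"jaw":-1},
    {"tx":0,"ty":0,"tz":0,"turn":0,"jaw":-1},
  ],
)

```text
time_s: 2.48
position: [0.5105, 0.4167, 0.1217]
tool_rot: [[-0.387, 0.922, -0.007], [0.922, 0.387, -0.004], [-0.001, -0.008, -1.0]]
ft_force: [-1.0, -0.1, 2.3]
grip_width: 0.0223
```

```bash
python3 -c "
from h import *
go([.5103,.417,.121],22.7)"
```

```text
cur [0.5105 0.4167 0.1217] yawY 22.75 shift cm [ 0.04 -0.    0.07] turn 0.04621310583567606 q6 6.2 F [-1.  -0.1  2.3] T [-0.07  0.11  0.05] w 0.02227866810522313 t 2.4833
```

The opening is 22 mm and the bar is 11 mm. The fingertips may be on the 25 mm hub, so I'll see whether they are still closing.

Request:
apply_moves(
  motion=[
    {"tx":0,"ty":0,"tz":0,"turn":0,"jaw":-1},
    {"tx":0,"ty":0,"tz":0,"turn":0,"jaw":-1},
    {"tx":0,"ty":0,"tz":0,"turn":0,"jaw":-1},
  ],
)

```text
time_s: 2.73
position: [0.5104, 0.4167, 0.1217]
tool_rot: [[-0.387, 0.922, -0.007], [0.922, 0.387, -0.004], [-0.001, -0.008, -1.0]]
ft_force: [0.9, -0.7, 2.1]
grip_width: 0.0217
```

```bash
python3 - <<'E'
from h import *
go([.5103,.417,.131],22.7)
im,d,p=grab('side')
cv2.imwrite('pics/s1.png',cv2.resize(im[180:300,260:400],(700,600),interpolation=cv2.INTER_CUBIC)[...,::-1])
E
```

```text
cur [0.5104 0.4167 0.1217] yawY 22.75 shift cm [ 0.03 -0.01 -0.93] turn 0.05028478090994781 q6 6.2 F [ 0.9 -0.7  2.1] T [-0.01  0.11  0.01] w 0.02172159803699966 t 2.7333
```

View pics/s1.png

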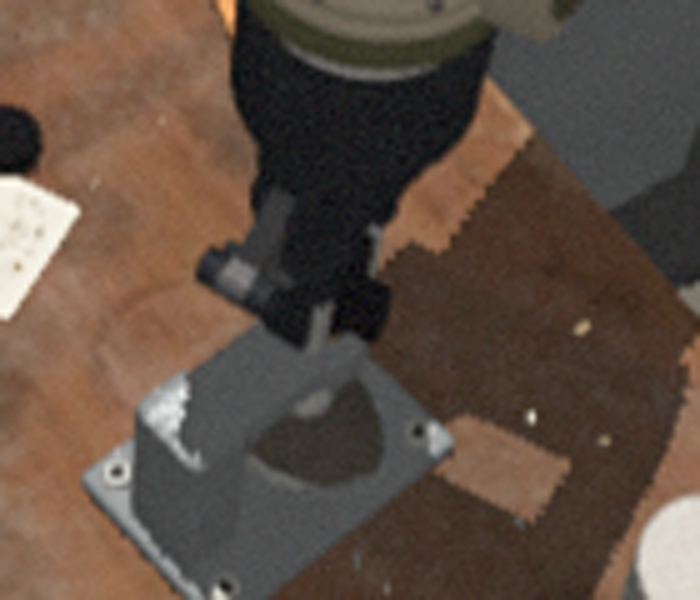

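The fingers straddle the knob near (310,300) in the crop, with their tips down at hub level. Gripping the hub would slip, so I'll open a little, rise 10 mm and grip the bar alone.

Request:
apply_moves(
  motion=[
    {"tx":0,"ty":0,"tz":0,"turn":0,"jaw":-0.3},
    {"tx":0,"ty":0,"tz":-0.3,"turn":0,"jaw":-0.3},
    {"tx":0,"ty":0,"tz":-0.9,"turn":0,"jaw":-0.3},
    {"tx":0,"ty":0,"tz":-0.9,"turn":0,"jaw":-0.3},
    {"tx":0,"ty":0,"tz":-0.9,"turn":0,"jaw":-0.3},
  ],
)

```text
time_s: 3.2
position: [0.5107, 0.4168, 0.1313]
tool_rot: [[-0.387, 0.922, -0.006], [0.922, 0.387, -0.003], [-0.001, -0.007, -1.0]]
ft_force: [-0.0, -0.3, 0.6]
grip_width: 0.0299
```

Request:
apply_moves(
  motion=[
    {"tx":0,"ty":0,"tz":0,"turn":0,"jaw":-1},
    {"tx":0,"ty":0,"tz":0,"turn":0,"jaw":-1},
    {"tx":0,"ty":0,"tz":0,"turn":0,"jaw":-1},
    {"tx":0,"ty":0,"tz":0,"turn":0,"jaw":-1},
    {"tx":0,"ty":0,"tz":0,"turn":0,"jaw":-1},
  ],
  squeeze=40,
)

```text
time_s: 3.62
position: [0.5107, 0.4168, 0.1314]
tool_rot: [[-0.387, 0.922, -0.006], [0.922, 0.387, -0.003], [-0.001, -0.007, -1.0]]
ft_force: [-0.9, -0.2, 1.9]
grip_width: 0.0099
```

Request:
apply_moves(
  motion=[
    {"tx":0,"ty":0,"tz":0,"turn":0,"jaw":-1},
    {"tx":0,"ty":0,"tz":0,"turn":0,"jaw":-1},
    {"tx":0,"ty":0,"tz":0,"turn":0,"jaw":-1},
  ],
)

```text
time_s: 3.87
position: [0.5107, 0.4168, 0.1315]
tool_rot: [[-0.387, 0.922, -0.006], [0.922, 0.387, -0.003], [-0.001, -0.007, -1.0]]
ft_force: [-0.6, -1.2, 2.6]
grip_width: 0.0099
```

```bash
python3 -c "
from h import *
go([.5103,.417,.131],22.7)"
```

```text
cur [0.5107 0.4168 0.1315] yawY 22.75 shift cm [ 0.03 -0.03  0.05] turn 0.046320363649584806 q6 6.2 F [-0.6 -1.2  2.6] T [-0.1   0.13 -0.11] w 0.009901740299115686 t 3.8667
```

The bar is gripped at 9.9 mm. Now I'll turn it clockwise.

Request:
apply_moves(
  motion=[
    {"tx":0,"ty":0,"tz":0.02,"turn":6,"jaw":-1},
    {"tx":0,"ty":0,"tz":0.03,"turn":12,"jaw":-1},
    {"tx":0,"ty":0,"tz":0.05,"turn":18,"jaw":-1},
    {"tx":0,"ty":0,"tz":0.07,"turn":24,"jaw":-1},
    {"tx":0,"ty":0,"tz":0.08,"turn":30,"jaw":-1},
  ],
)

```text
time_s: 4.28
position: [0.5104, 0.4168, 0.1306]
tool_rot: [[0.131, 0.991, -0.006], [0.991, -0.131, -0.004], [-0.004, -0.006, -1.0]]
ft_force: [-1.2, -1.4, 2.8]
grip_width: 0.0102
```

```bash
python3 -c "
from h import *
go([.5103,.417,.131],-73.4)"
```

```text
cur [0.5104 0.4168 0.1306] yawY -7.54 shift cm [ 0.02 -0.02 -0.04] turn 65.86376444614459 q6 36.5 F [-1.2 -1.4  2.8] T [-0.03  0.39  0.11] w 0.01024468851876134 t 4.2833
```

Request:
apply_moves(
  motion=[
    {"tx":0,"ty":0,"tz":0.02,"turn":6,"jaw":-1},
    {"tx":0,"ty":0,"tz":0.03,"turn":12,"jaw":-1},
    {"tx":0,"ty":0,"tz":0.05,"turn":18,"jaw":-1},
    {"tx":0,"ty":0,"tz":0.07,"turn":24,"jaw":-1},
    {"tx":0,"ty":0,"tz":0.08,"turn":30,"jaw":-1},
  ],
)

```text
time_s: 4.7
position: [0.5102, 0.4169, 0.1298]
tool_rot: [[0.613, 0.79, -0.007], [0.79, -0.613, -0.003], [-0.007, -0.003, -1.0]]
ft_force: [-2.0, 0.9, 2.0]
grip_width: 0.0097
```

Request:
apply_moves(
  motion=[
    {"tx":0,"ty":0,"tz":0.02,"turn":6,"jaw":-1},
    {"tx":0,"ty":0,"tz":0.03,"turn":12,"jaw":-1},
    {"tx":0,"ty":0,"tz":0.05,"turn":18,"jaw":-1},
    {"tx":0,"ty":0,"tz":0.06,"turn":24,"jaw":-1},
    {"tx":0,"ty":0,"tz":0.08,"turn":28,"jaw":-1},
  ],
)

```text
time_s: 5.12
position: [0.5099, 0.4171, 0.129]
tool_rot: [[0.914, 0.405, -0.007], [0.405, -0.914, -0.003], [-0.008, -0.0, -1.0]]
ft_force: [-1.5, 0.7, 2.8]
grip_width: 0.0098
```

```bash
python3 -c "
from h import *
go([.5103,.417,.131],-73.4)"
```

```text
cur [0.5099 0.4171 0.129 ] yawY -66.1 shift cm [ 0.03  0.03 -0.2 ] turn 7.298957631508074 q6 95.1 F [-1.5  0.7  2.8] T [0.13 0.32 0.04] w 0.009812922579281 t 5.1167
```

Request:
apply_moves(
  motion=[
    {"tx":0,"ty":0,"tz":0.01,"turn":2.5,"jaw":-1},
    {"tx":0,"ty":0,"tz":0.01,"turn":5,"jaw":-1},
    {"tx":0,"ty":0,"tz":0.01,"turn":5,"jaw":-1},
  ],
)

```text
time_s: 5.37
position: [0.5099, 0.4172, 0.1288]
tool_rot: [[0.947, 0.323, -0.007], [0.323, -0.947, -0.003], [-0.008, 0.0, -1.0]]
ft_force: [-1.1, -0.6, 2.3]
grip_width: 0.01
```

```bash
python3 -c "
from h import *
go([.5103,.417,.131],-73.4)"
```

```text
cur [0.5099 0.4172 0.1288] yawY -71.18 shift cm [ 0.03  0.04 -0.22] turn 2.2156512379522155 q6 100.2 F [-1.1 -0.6  2.3] T [ 0.06  0.1  -0.06] w 0.009972252493053758 t 5.3667
```

Request:
apply_moves(
  motion=[
    {"tx":0,"ty":0,"tz":0.01,"turn":2,"jaw":-1},
    {"tx":0,"ty":0,"tz":0.01,"turn":4,"jaw":-1},
    {"tx":0,"ty":0,"tz":0.01,"turn":4,"jaw":-1},
  ],
)

```text
time_s: 5.62
position: [0.5098, 0.4173, 0.1288]
tool_rot: [[0.967, 0.257, -0.007], [0.257, -0.967, -0.003], [-0.008, 0.001, -1.0]]
ft_force: [-1.2, 0.4, 1.9]
grip_width: 0.0098
```

```bash
python3 -c "
from h import *
go([.5103,.417,.131],-73.4)"
```

```text
cur [0.5098 0.4173 0.1288] yawY -75.14 shift cm [ 0.04  0.04 -0.22] turn -1.735000873984518 q6 104.1 F [-1.2  0.4  1.9] T [-0.01  0.11  0.34] w 0.009782975689970315 t 5.6167
```

Request:
apply_moves(
  motion=[
    {"tx":0,"ty":0,"tz":0,"turn":2,"jaw":-1},
    {"tx":0,"ty":0,"tz":0,"turn":4,"jaw":-1},
    {"tx":0,"ty":0,"tz":0,"turn":4,"jaw":-1},
  ],
)

```text
time_s: 5.87
position: [0.5098, 0.4174, 0.1287]
tool_rot: [[0.982, 0.191, -0.007], [0.191, -0.982, -0.003], [-0.008, 0.002, -1.0]]
ft_force: [-1.2, -1.3, 2.0]
grip_width: 0.0099
```

```bash
python3 -c "
from h import *
go([.5103,.417,.131],-73.4)"
```

```text
cur [0.5098 0.4174 0.1287] yawY -78.99 shift cm [ 0.04  0.05 -0.23] turn -5.588940550546653 q6 108.0 F [-1.2 -1.3  2. ] T [-0.03  0.06  1.13] w 0.009908892735998194 t 5.8667
```

Request:
apply_moves(
  motion=[
    {"tx":0,"ty":0,"tz":0,"turn":2,"jaw":-1},
    {"tx":0,"ty":0,"tz":0,"turn":4,"jaw":-1},
    {"tx":0,"ty":0,"tz":0,"turn":4,"jaw":-1},
  ],
)

```text
time_s: 6.12
position: [0.5097, 0.4174, 0.1288]
tool_rot: [[0.992, 0.125, -0.007], [0.125, -0.992, -0.004], [-0.007, 0.003, -1.0]]
ft_force: [-1.3, -1.7, 2.5]
grip_width: 0.0102
```

```bash
python3 -c "
from h import *
go([.5103,.417,.131],-73.4)"
```

```text
cur [0.5097 0.4174 0.1288] yawY -82.8 shift cm [ 0.05  0.05 -0.22] turn -9.395896558762729 q6 111.8 F [-1.3 -1.7  2.5] T [0.02 0.04 1.63] w 0.01023906887412282 t 6.1167
```

The torque about z rises steeply from a yaw of about -74°, to 1.6 N m. That is the predicted stop, so the screw is seated. Now I'll back off to a yaw of +16.6°, about -99° of tool turn including the wind-up.

Request:
apply_moves(
  motion=[
    {"tx":0,"ty":0,"tz":0,"turn":-4,"jaw":-1},
    {"tx":0,"ty":0,"tz":0,"turn":-9,"jaw":-1},
    {"tx":0,"ty":0,"tz":-0.02,"turn":-15,"jaw":-1},
    {"tx":0,"ty":0,"tz":-0.03,"turn":-21,"jaw":-1},
    {"tx":0,"ty":0,"tz":-0.05,"turn":-27,"jaw":-1},
  ],
)

```text
time_s: 6.53
position: [0.5099, 0.4172, 0.1293]
tool_rot: [[0.823, 0.568, -0.007], [0.567, -0.823, -0.004], [-0.008, -0.001, -1.0]]
ft_force: [-0.8, -1.2, 0.7]
grip_width: 0.0098
```

Request:
apply_moves(
  motion=[
    {"tx":0,"ty":0,"tz":-0.02,"turn":-6,"jaw":-1},
    {"tx":0,"ty":0,"tz":-0.03,"turn":-12,"jaw":-1},
    {"tx":0,"ty":0,"tz":-0.05,"turn":-18,"jaw":-1},
    {"tx":0,"ty":0,"tz":-0.07,"turn":-24,"jaw":-1},
    {"tx":0,"ty":0,"tz":-0.08,"turn":-30,"jaw":-1},
  ],
)

```text
time_s: 6.95
position: [0.5101, 0.417, 0.1301]
tool_rot: [[0.423, 0.906, -0.007], [0.906, -0.423, -0.004], [-0.006, -0.005, -1.0]]
ft_force: [-0.1, -1.0, 2.3]
grip_width: 0.01
```

Request:
apply_moves(
  motion=[
    {"tx":0,"ty":0,"tz":-0.02,"turn":-6,"jaw":-1},
    {"tx":0,"ty":0,"tz":-0.03,"turn":-12,"jaw":-1},
    {"tx":0,"ty":0,"tz":-0.05,"turn":-18,"jaw":-1},
    {"tx":0,"ty":0,"tz":-0.07,"turn":-24,"jaw":-1},
    {"tx":0,"ty":0,"tz":-0.08,"turn":-30,"jaw":-1},
  ],
)

```text
time_s: 7.37
position: [0.5104, 0.4168, 0.131]
tool_rot: [[-0.093, 0.996, -0.006], [0.996, 0.093, -0.004], [-0.003, -0.007, -1.0]]
ft_force: [-0.4, -1.1, 3.3]
grip_width: 0.0102
```

```bash
python3 -c "
from h import *
go([.5103,.417,.131],16.6)"
```

```text
cur [0.5104 0.4168 0.131 ] yawY 5.31 shift cm [ 0.02 -0.01 -0.  ] turn -11.28723230719973 q6 23.7 F [-0.4 -1.1  3.3] T [-0.13 -0.08 -0.06] w 0.01015919061623686 t 7.3667
```

Request:
apply_moves(
  motion=[
    {"tx":0,"ty":0,"tz":-0.02,"turn":-5.5,"jaw":-1},
    {"tx":0,"ty":0,"tz":-0.03,"turn":-11,"jaw":-1},
    {"tx":0,"ty":0,"tz":-0.03,"turn":-11,"jaw":-1},
    {"tx":0,"ty":0,"tz":-0.03,"turn":-11,"jaw":-1},
  ],
)

```text
time_s: 7.7
position: [0.5105, 0.4168, 0.1313]
tool_rot: [[-0.279, 0.96, -0.006], [0.96, 0.279, -0.003], [-0.001, -0.007, -1.0]]
ft_force: [0.1, -0.6, 2.0]
grip_width: 0.01
```

```bash
python3 - <<'E'
from h import *
go([.5103,.417,.131],16.6)
c=np.array([.5105,.417])
a=[]
for n in('side','wrist','top'):
    im,d,p=grab(n);W=cloud(d,p)
    for lo,hi in((.108,.135),(.112,.132)):
        try:bar(W,c,lo,hi,.027)
        except Exception as e:print(n,e)
    R=cv2.Rodrigues(np.array(p['rvec'],float))[0];x=R@np.array([.5105,.417,.12])+np.array(p['tvec']).ravel()
    u,v=int(p['fx']*x[0]/x[2]+p['cx']),int(p['fy']*x[1]/x[2]+p['cy']);print(n,u,v)
    u=min(max(u,40),520);v=min(max(v,40),380)
    a.append(cv2.resize(im[v-40:v+40,u-40:u+40],(266,400),interpolation=cv2.INTER_CUBIC) if 0 else cv2.resize(im[v-40:v+40,u-40:u+40],(266,266),interpolation=cv2.INTER_CUBIC))
cv2.imwrite('pics/fin.png',np.hstack(a)[...,::-1])
E
```

```text
cur [0.5105 0.4168 0.1313] yawY 16.2 shift cm [ 0.03 -0.02  0.03] turn -0.3993046173000323 q6 12.8 F [ 0.1 -0.6  2. ] T [-0.03 -0.09  0.07] w 0.009990972824346614 t 7.7
bar 177 mean [0.5106 0.4323] mid [0.5123 0.4285] yaw -24.5 [0.0325 0.0214] [0.1137 0.1274 0.1338]
bar 148 mean [0.5102 0.433 ] mid [0.512  0.4282] yaw -26.7 [0.0325 0.0215] [0.1153 0.1271 0.1315]
side 324 235
bar 3082 mean [0.509  0.4218] mid [0.5106 0.4167] yaw -73.3 [0.0482 0.0371] [0.1216 0.1307 0.1338]
bar 2176 mean [0.5087 0.4228] mid [0.5106 0.4167] yaw -73.4 [0.0482 0.0371] [0.1212 0.1301 0.1316]
wrist 277 260
bar 1 mean [0.5102 0.3946] mid [0.5102 0.3946] yaw -180.0 [0. 0.] [0.1102 0.1102 0.1102]
top zero-size array to reduction operation maximum which has no identity
top 224 220h.py:13: RuntimeWarning: Mean of empty slice.
  q=P[:,:2];m=q.mean(0);u,s,vt=np.linalg.svd(q-m)
  ret = um.true_divide(
```

View pics/fin.png

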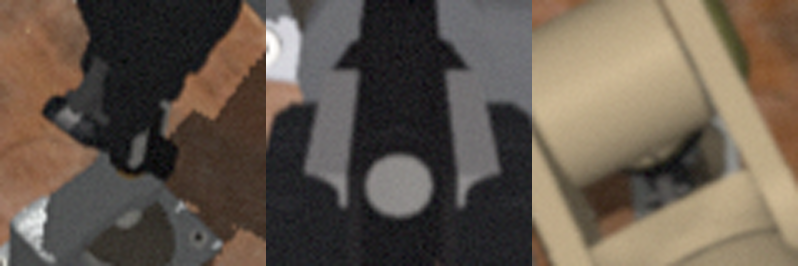

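The wrist crop shows the bar upright between the pads, parallel to the jaws, with the screw's white dot central at (400,186). The measured bar yaw is -73.4° with the clamp at about 8.6°, which puts the screw near 1.43 rad.

```bash
python3 -c "
from rig import *
close_job()"
```

```text
the job is handed in; nothing more can be done
```

I seated the loaded clamp's screw on the rock, backed it off a quarter turn and handed the job in with the gripper still holding the wing bar.

- **Grip:** My first close hit the 25 mm hub (the opening stalled at about 22 mm). I opened a little, rose 10 mm and gripped the bar alone.
- **Seating:** I turned the knob about 96° clockwise to the stop predicted from the images. The torque about z then rose to 1.6 N m over a few more degrees of tool turn.
- **Last checks:**
  - The wrist camera put the bar at a yaw of -73.4°, so the screw is at about 1.43 rad.
  - The fingers were closed at 10 mm on the 11 mm bar with a 40 N squeeze. I did not measure the contact force itself.
  - The TCP was about 11 mm above the bar's centre.
- **Failed or missing checks:** In the last pictures the side view was partly blocked by the gripper and gave a false bar yaw (-25°). The top view was hidden by the arm. The final angle therefore rests on the wrist camera and the tool's own yaw, which agree.
- **Other items:** I stayed clear of the empty clamp and the loose things, but did not measure them again afterwards.

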